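# Fit a filter cartridge into the bay that is clear

## Task

Fit the new water-filter cartridge upright and fully home, its collar resting down on the bay's rubber ring, in the one bay that is clear, and let go of it. Each of the other two bays still hides the broken-off foot of an old cartridge under its stiff dust plate, so feel for it: press gently, never with more than about 25 newtons, and if a bay stops short lift the cartridge out and try another. Leave the things standing around where they are.

Things in the scene. Friction and masses are not known exactly. Their poses are not given: they have to be found in the camera images.
- cartridge_mid (a point): new cartridge, loose, upright, 103 mm tall, about 0.12 kg; point on its axis half-way up, z up. From below: white body 35 mm wide, 50 mm long (lowest 7 mm taper to 27 mm), grey collar 46 mm wide (50 to 55 mm up), white round grip 28 mm wide (55 to 103 mm up). Home, the collar's underside rests on the bay's ring and this point is 1.5 mm above the bay's mouth.
- dock: white filter dock, a block 78 x 182 mm and 70 mm high with a rubber ring (49 mm wide, 3 mm proud) round each of its three bays, on a grey foot 88 x 192 x 12 mm, fixed to the worktop; origin at the centre of its underside, y along its length (bay_1 at +55 mm, bay_2 at 0, bay_3 at -55 mm), z up. Two short water stubs stick out at its back (+x).
- bay_1 (a point): centre of the mouth of the +y (left-hand) bay, in the plane of the top of its black rubber ring (73 mm above the worktop); z up. Each bay is a straight round hole 38 mm wide; 11 to 15 mm below its mouth lies a grey dust plate that hides what is below. All bays look alike.
- bay_2 (a point): centre of the mouth of the middle bay, in the plane of the top of its black rubber ring (73 mm above the worktop); z up. A dust plate slides down ahead of whatever presses on it, against a steady friction of about 5 N, and stays where it is left. In the clear bay it gives way till the cartridge's collar meets the ring, which gives 4 N per mm for 3 mm, then stops hard.
- bay_3 (a point): centre of the mouth of the -y (right-hand) bay, in the plane of the top of its black rubber ring (73 mm above the worktop); z up. Over a leftover the plate meets the old part's rubber seal when the cartridge is 31 mm deep: about 3 N more for each mm, then a hard stop after 6 mm, with the collar still 13 mm above the ring.
- mug_mid (a point): small ribbed cream cup with a handle, 63 x 87 x 52 mm; point half-way up; a bystander to be left alone
- mill_mid (a point): salt shaker, 44 mm wide, 90 mm tall; point half-way up; a bystander to be left alone
- spice_jar_mid (a point): spice jar, 44 mm wide, 109 mm tall; point half-way up; a bystander to be left alone
Not all that is in view belongs to the job. Leave any purple or red look-alike of the part that bears cartridge_mid alone.

How it is judged:
On the way:
1. the cartridge is lifted clear of the worktop (height (world z) of cartridge_mid above 0.085 m), for 0.2 s.
At the end, for the whole second after the job is handed in: the cartridge stands upright (within 0.08 rad) and at rest in a bay, within 5 mm of its axis, its collar down on the bay's ring (within 2.5 mm); only the clear bay is deep enough (z of cartridge_mid in the frame of dock below 0.077 m and (horizontal distance between cartridge_mid and bay_1 below 0.005 m or horizontal distance between cartridge_mid and bay_2 below 0.005 m or horizontal distance between cartridge_mid and bay_3 below 0.005 m) and angle between cartridge_mid's own z axis and vertical below 0.08 rad and linear speed of cartridge below 0.02 m/s); the robot touches nothing.
It fails at once if the cartridge is pressed on the dock, or on a plate in it, with more than 25 N (contact force between cartridge and dock above 25 N).
It fails at once if the gripper presses on the dock or a plate with more than 25 N (contact force between the fingers and dock above 25 N).
It fails at once if the mug is shifted by more than 30 mm or tipped by more than 0.3 rad (distance of mug_mid from where it was at the start of the episode above 0.03 m or angle between mug_mid's own z axis and vertical above 0.3 rad).
It fails at once if the mill is shifted by more than 30 mm or tipped by more than 0.3 rad (distance of mill_mid from where it was at the start of the episode above 0.03 m or angle between mill_mid's own z axis and vertical above 0.3 rad).
It fails at once if the spice jar is shifted by more than 30 mm or tipped by more than 0.3 rad (distance of spice_jar_mid from where it was at the start of the episode above 0.03 m or angle between spice_jar_mid's own z axis and vertical above 0.3 rad).
It also fails if it takes over 51 s, if anything falls off the work surface, if the arm or the gripper's body presses on something with over 40 N, if the wrist force passes 120 N, or if a joint passes its speed limit or range.

## Robot

A 6-joint arm with a two-finger parallel gripper is mounted at the origin on a cart in front of the work surface, level with it; the furniture and walls round the work are solid. World frame = base frame: x ahead of the robot, y to its left, z up, the work surface at z = 0. Lengths are in m, angles in rad, forces in N, time in s.
With the tool pointing down it reaches from about 0.35 to 0.8 m from the base axis. Payload 7.3 kg.
Tool frame: the origin (TCP) lies between the finger pads; the fingertips stand 25 mm ahead of it and the grasp point (between the pads) lies 6 mm ahead of it (r.tip_extent is the distance from the TCP to the fingertips, in m); z points along the fingers, y is the line along which they close (so a half turn about z gives the same grasp; the last joint's range is limited). The gripper opens to 85 mm and grips with 20 to 120 N. Pads are 22 mm wide; open, the fingers measure 114 mm over their backs; the gripper's body (76 mm by 85 mm) begins 54 mm behind the grasp point. The pads swing forward as they close: fully open they stand 13 mm farther back than shut.
Start: joints at [1.042, 0.342, 1.524, -0, 1.275, -0.146], TCP at [0.196, 0.487, 0.219] pointing down, gripper open.
Joint ranges: [-2.53, 2.53], [-0.77, 2.02], [0.04, 2.7], [-1, 4.14], [0.28, 2.66], [-3.11, 3.11]. Speed limits (rad/s): [2.57, 2.57, 3.14, 3.14, 3.14, 3.14].

## Interface

Orientations are given as a unit quaternion [x, y, z, w].
In Python, from workcell import r, command_gripper, optics gives the robot as it stands. The module is installed in compiled form; this text tells all that it offers. Calls block until the motion is done:
- r.reach(position, orientation): joint-space move of the TCP to a pose.
- r.move_straight(position, orientation=None, speed=0.15, max_force=None): straight line of the TCP; orientation=None keeps the orientation; speed is the mean speed in m/s. With max_force (N) it stops when the force on the tool has changed by that much, and returns True; else False.
- r.movej(angles): joint-space move.
- command_gripper(opening, force=None): finger opening in m; force is the grip in N (None keeps the last); returns when the fingers have stopped.
- r.hold(seconds).
- r.solve_ik(position, orientation): joint angles nearest the present ones, or None.
- r.read_state(): the state.
- optics.get_image(name): name is "scene" or "top"; returns (picture, depth): 420x560x3 uint8, red, green, blue; 420x560 float32, m along the optical axis (not along the pixel's ray), 0 where there is no reading.
- optics.camera_model(name): a dict with "K" (3x3 intrinsics, pixels), "k1" (the pictures are not rectified: a ray, as slopes to the right and down, at radius r is drawn at 1 + k1 r^2 times it, then the intrinsics apply), "R" (3x3) and "t" (3): a world point X has camera coordinates R X + t. Camera axes: x right, y down, z forward; pixel columns grow to the right and rows downward; lengths in m; the calibration is good to about 2 mm. A picture is of the moment at which its call begins. camera_model takes no time and is no camera call.
A pose or a line that the arm cannot do raises r.PlanningError and nothing moves.
- r.finish_job(): hands the job in; it is judged then, once.
The state is a dict: "time_s": time; "joint_positions": joint angles; "dq": joint speeds; "tau": joint torques, N m; "eef_pos": TCP position; "eef_rot": TCP orientation; "contact_force": force on the tool from outside, world axes, zero at the start; "torque": the same for the moment, N m; "grip_width": finger opening in m; "grip_force": force on a finger pad.
Only numpy, scipy, OpenCV 4.12 (cv2) and the standard library are available. Lean on these libraries where they do the work, as an engineer would, in place of code of your own. Each camera call takes 0.05 s, during which the arm holds its last target. There are 200 camera calls.

## Working session

There is one attempt and no reset: what is moved stays moved. The work goes in short steps, each a Python script; the robot and the scene stay as the last script left them, time stands still between calls to the robot, and variables do not carry over. Pictures are saved under pics/ and viewed, at most 10 in all, crops included, and the job is handed in when it is done.

```bash
mkdir -p pics && cat > h.py <<'E'
import numpy as np, cv2
from workcell import r, command_gripper, optics
def rays(name, uv):
    c=optics.camera_model(name); K=np.array(c["K"]);R=np.array(c["R"]);t=np.array(c["t"])
    d=cv2.undistortPoints(np.array(uv,float).reshape(-1,1,2),K,np.zeros(4)).reshape(-1,2)
    s=d.copy()
    for _ in range(20): s=d/(1+c["k1"]*(s**2).sum(1,keepdims=True))
    return R,t,np.c_[s,np.ones(len(s))]
def plane(name,uv,z):
    R,t,s=rays(name,uv); o=-R.T@t; w=s@R
    return o+w*((z-o[2])/w[:,2])[:,None]
def cloud(name,depth):
    v,u=np.mgrid[:depth.shape[0],:depth.shape[1]]
    R,t,s=rays(name,np.c_[u.ravel(),v.ravel()])
    P=(s*depth.reshape(-1,1)-t)@R
    P[depth.ravel()==0]=np.nan
    return P.reshape(*depth.shape,3)
E
python3 - <<'E'
from h import *
for n in("scene","top"):
    im,d=optics.get_image(n); np.savez(n+".npz",im=im,d=d)
    cv2.imwrite(f"pics/{n}0.png",im[:,:,::-1])
    c=optics.camera_model(n); print(n,c["k1"],-np.array(c["R"]).T@np.array(c["t"]))
E
```

```text
scene -0.11420973704528509 [-0.19580855 -0.87568605  0.58912995]
top -0.10701028134581517 [ 0.43589744 -0.06807553  1.28808004]
```

View pics/scene0.png

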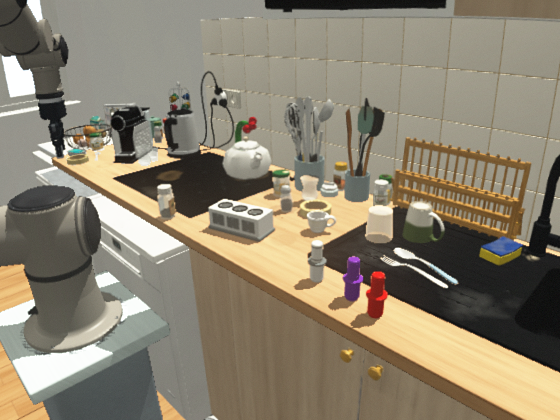

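View pics/top0.png

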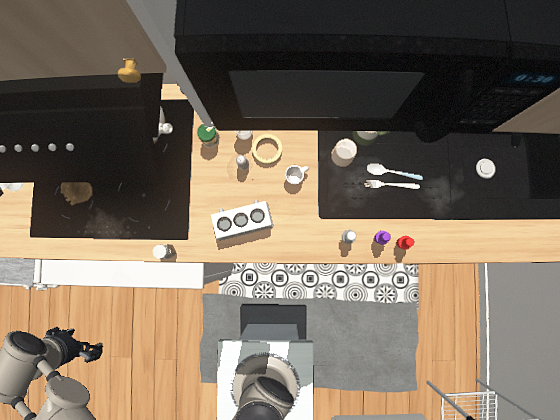

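The dock's three bays are at about (224,224), (241,219) and (257,214) in the top view. The white cartridge is at (348,237) in top and (317,262) in scene, with purple and red look-alikes to its right. Next I'll measure from the masks.

```bash
python3 - <<'E'
from h import *
T=np.load("top.npz");S=np.load("scene.npz")
P=cloud("top",T["d"]);Q=cloud("scene",S["d"])
def blobs(mask,off,z,name,lo=15):
    n,l,st,c=cv2.connectedComponentsWithStats(mask.astype(np.uint8))
    for i in range(1,n):
        if st[i,4]>=lo: print(name,c[i]+off,st[i],plane(name,[c[i]+off],z)[0].round(4))
# rings
u0,v0,u1,v1=208,198,276,246
g=T["im"][v0:v1,u0:u1].max(2)
blobs(g<110,(u0,v0),0.073,"top")
# dock top surface from depth
sub=P[v0:v1,u0:u1]; m=(sub[...,2]>0.06)&(sub[...,2]<0.085)
print("top z",np.nanmedian(sub[...,2][m]))
vv,uu=np.nonzero(m); X=plane("top",np.c_[uu+u0,vv+v0],0.07)[:,:2]
print("rect",cv2.minAreaRect((X*1000).astype(np.float32)))
# scene collars / cartridge
for nm,A,box in(("top",P,(335,222,362,252)),("scene",Q,(300,235,332,290))):
    a,b,c,d=box; s=A[b:d,a:c]; m=(s[...,2]>0.012)
    p=s[m]; print(nm,m.sum(),np.nanmedian(p,0),np.nanmin(p,0),np.nanmax(p,0))
    print((m.astype(int)*1).sum(1))
# objects on counter near: heights map
h=(P[...,2]>0.03)&(P[...,2]<0.2)&(P[...,0]>0.25)&(P[...,0]<0.85)&(abs(P[...,1])<0.5)
n,l,st,c=cv2.connectedComponentsWithStats(h.astype(np.uint8))
for i in range(1,n):
    if st[i,4]>20:
        p=P[l==i]; print(c[i].round(),st[i,4],np.median(p,0).round(3),np.ptp(p,0).round(3),p[:,2].max().round(3))
big=lambda im,b:cv2.resize(im[b[1]:b[3],b[0]:b[2],::-1],None,fx=5,fy=5,interpolation=cv2.INTER_CUBIC)
a=big(T["im"],(200,190,280,250)); b=big(T["im"],(320,215,400,265)); 
c=big(S["im"],(200,195,280,245)); d=big(S["im"],(290,235,370,305))
cv2.imwrite("pics/crop.png",np.vstack([np.hstack([a[:250],d[:250]]),np.hstack([b,c])]))
E
```

```text
top [256.51785714 215.05357143] [42 11 14 14 56] [0.5638 0.0275 0.073 ]
top [240.         219.08064516] [25 15 15 14 62] [0.5504 0.0805 0.073 ]
top [223.88059701 223.01492537] [ 9 19 15 15 67] [0.5373 0.1324 0.073 ]
top [244.03418803 232.79487179] [ 11  28  53  15 117] [0.5064 0.0666 0.073 ]
top z 0.0704821231646516
rect ((549.9835205078125, 78.96369171142578), (80.37580871582031, 183.08731079101562), 14.513766288757324)
top 150 [ 0.4975694  -0.26696963  0.06027713] [ 0.47662193 -0.29210904  0.01596293] [ 0.52218596 -0.24921816  0.10786618]
[ 0  0  0  0  0  0  0  2  7 11 11 12 12 14 14 13 13 12 12  8  6  3  0  0
  0  0  0  0  0  0]
scene 565 [ 0.48883366 -0.27964387  0.05507676] [ 0.47419916 -0.29525497  0.01204062] [ 0.66454304 -0.18140986  0.10578572]
[ 0  0  0  0  0  6 10 11 15 12 16 15 11 15 14 13 13 14 14 12 13 12 15 18
 21 20 22 21 19 16 15 15 15 15 15 15 15 15 15 14 14 13 13  7  1  0  0  0
  0  0  0  0  0  0  0]
[165. 129.] 101 [0.84  0.326 0.119] [0.023 0.07  0.101] 0.135
[208. 136.] 275 [0.826 0.195 0.083] [0.044 0.06  0.059] 0.09
[244. 135.] 74 [0.837 0.077 0.043] [0.02  0.049 0.059] 0.089
[366. 136.] 227 [ 0.83  -0.331  0.071] [0.029 0.074 0.079] 0.11
[344. 152.] 451 [ 0.772 -0.255  0.091] [0.072 0.066 0.068] 0.099
[242. 162.] 139 [0.739 0.077 0.08 ] [0.038 0.038 0.065] 0.096
[296. 172.] 147 [ 0.721 -0.103  0.049] [0.062 0.077 0.027] 0.058
[241. 219.] 1466 [0.55  0.079 0.07 ] [0.127 0.194 0.048] 0.079
[349. 236.] 148 [ 0.499 -0.267  0.06 ] [0.046 0.043 0.057] 0.108
[383. 237.] 164 [ 0.494 -0.375  0.072] [0.045 0.04  0.061] 0.109
[405. 242.] 176 [ 0.479 -0.449  0.071] [0.042 0.044 0.062] 0.11
[163. 251.] 268 [0.444 0.32  0.106] [0.049 0.047 0.086] 0.116
```

View pics/crop.png

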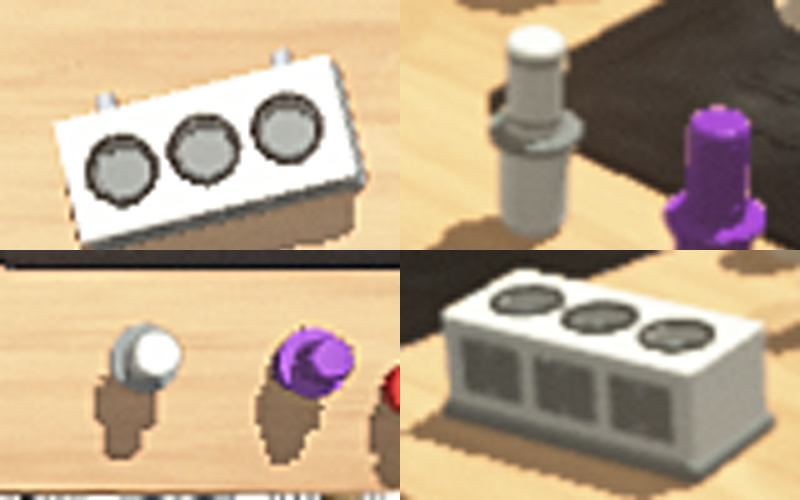

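The crops show the cartridge's grip top at about top (351.4,235.4) and clear ring circles, so the dock centre is near (0.550, 0.080) with 14.3° of yaw. Next I'll fix the cartridge axis from both views and grasp.

```bash
python3 - <<'E'
from h import *
T=np.load("top.npz");S=np.load("scene.npz")
w=(T["im"][225:250,340:362].min(2)>205); vv,uu=np.nonzero(w)
c=np.array([(uu.min()+uu.max())/2+340,(vv.min()+vv.max())/2+225]);cm=np.array([uu.mean()+340,vv.mean()+225])
print(w.sum(),c,plane("top",[c,cm],0.103))
Q=cloud("scene",S["d"]);s=Q[235:290,300:335]
for lo,hi in((.01,.045),(.06,.095)):
    m=(s[...,2]>lo)&(s[...,2]<hi)&(abs(s[...,0]-.49)<.04)&(abs(s[...,1]+.28)<.04)
    vv,uu=np.nonzero(m)
    # centre of silhouette per row -> ray; axis lies on the vertical plane of that ray
    cols=[(uu[vv==v].min()+uu[vv==v].max())/2+300 for v in np.unique(vv)]
    rows=np.unique(vv)+235
    p=np.median(s[m],0); print(lo,p, "axis-plane pts",plane("scene",np.c_[cols,rows],0.05)[::6,:2].round(4).tolist())
print("cam",[-0.1958,-0.8757])
from scipy.spatial.transform import Rotation as Ro
print(r.read_state()["eef_rot"],Ro.from_quat(r.read_state()["eef_rot"]).as_matrix().round(2).tolist())
for yaw in (0,90):
    q=(Ro.from_euler("z",yaw,degrees=True)*Ro.from_quat([1,0,0,0])).as_quat()
    for p in([.497,-.268,.22],[.497,-.268,.089],[.55,.08,.2],[.55,.08,.11]): print(yaw,p,r.solve_ik(p,q))
E
```

```text
57 [351. 235.] [[ 0.50005957 -0.27044617  0.103     ]
 [ 0.49967781 -0.27066131  0.103     ]]
0.01 [ 0.48574423 -0.2826737   0.02721832] axis-plane pts [[0.4745, -0.2705], [0.4656, -0.3005], [0.4463, -0.3176]]
0.06 [ 0.48807511 -0.28037146  0.07782308] axis-plane pts [[0.5674, -0.2312], [0.5333, -0.2408], [0.5108, -0.2607]]
cam [-0.1958, -0.8757]
[ 1.90248840e-01  9.81735667e-01 -6.43200551e-04 -2.13896417e-04] [[-0.93, 0.37, -0.0], [0.37, 0.93, -0.0], [0.0, -0.0, -1.0]]
0 [0.497, -0.268, 0.22] [-6.30261725e-01  4.14274493e-01  1.41076584e+00 -4.44089210e-16
  1.31655232e+00  9.40534602e-01]
0 [0.497, -0.268, 0.089] [-6.30261725e-01  5.45096611e-01  1.58537791e+00 -4.44089210e-16
  1.01111814e+00  9.40534602e-01]
0 [0.55, 0.08, 0.2] [ 6.54238829e-03  4.13584478e-01  1.46875722e+00 -4.44089210e-16
  1.25925095e+00  1.57733872e+00]
0 [0.55, 0.08, 0.11] [ 6.54238829e-03  5.05235129e-01  1.58911265e+00 -4.44089210e-16
  1.04724488e+00  1.57733872e+00]
90 [0.497, -0.268, 0.22] [-6.30261725e-01  4.14274493e-01  1.41076584e+00 -4.44089210e-16
  1.31655232e+00 -6.30261725e-01]
90 [0.497, -0.268, 0.089] [-6.30261725e-01  5.45096611e-01  1.58537791e+00 -4.44089210e-16
  1.01111814e+00 -6.30261725e-01]
90 [0.55, 0.08, 0.2] [ 6.54238829e-03  4.13584478e-01  1.46875722e+00 -4.44089210e-16
  1.25925095e+00  6.54238829e-03]
90 [0.55, 0.08, 0.11] [ 6.54238829e-03  5.05235129e-01  1.58911265e+00 -4.44089210e-16
  1.04724488e+00  6.54238829e-03]
```

```bash
cat >> h.py <<'E'
q=np.array([1,1,0,0])/2**.5
B2=np.array([.5502,.0799]); ax=np.array([-.247,.969])
bay={1:B2+.055*ax,2:B2,3:B2-.055*ax}
E
python3 - <<'E'
from h import *
x,y=.4995,-.2707
r.reach([x,y,.2],q)
print(r.move_straight([x,y,.089],speed=.12,max_force=15))
command_gripper(0.02,60)
s=r.read_state();print(s["time_s"],s["eef_pos"],s["grip_width"],s["grip_force"],s["contact_force"])
r.move_straight([x,y,.2],speed=.15)
b=bay[2]
r.move_straight([*b,.2],speed=.25)
s=r.read_state();print(s["time_s"],s["eef_pos"],s["contact_force"],s["grip_width"])
im,d=optics.get_image("top");im2,d2=optics.get_image("scene")
a=cv2.resize(im[180:255,190:290,::-1],None,fx=4,fy=4,interpolation=cv2.INTER_CUBIC)
c=cv2.resize(im2[150:250,190:290,::-1],None,fx=4,fy=4,interpolation=cv2.INTER_CUBIC)
a=cv2.copyMakeBorder(a,0,100,0,0,cv2.BORDER_CONSTANT)
cv2.imwrite("pics/hover.png",np.hstack([a,c]))
E
```

```text
False
4.6917 [ 0.50085319 -0.27162703  0.09087059] 0.020039636409631606 4.56270701775793 [-0.46642076  0.67299597  9.14313537]
7.15 [0.5501028  0.07901829 0.19994226] [ 0.78585737 -1.1144256  -0.59656866] 0.019559432733573936
```

View pics/hover.png

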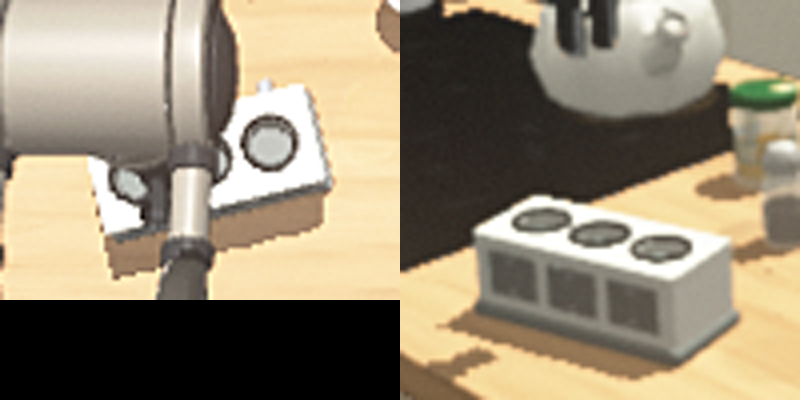

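The fingers closed to 20 mm with nothing between them, so the cartridge was not grasped. I'll look at where it is.

```bash
python3 - <<'E'
from h import *
im,d=optics.get_image("top");im2,d2=optics.get_image("scene")
np.savez("t2.npz",im=im,d=d,im2=im2,d2=d2)
a=cv2.resize(im[205:265,320:400,::-1],None,fx=5,fy=5,interpolation=cv2.INTER_CUBIC)
c=cv2.resize(im2[235:295,290:370,::-1],None,fx=5,fy=5,interpolation=cv2.INTER_CUBIC)
cv2.imwrite("pics/miss.png",np.hstack([a,c]))
E
```

```text
(no output)
```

View pics/miss.png

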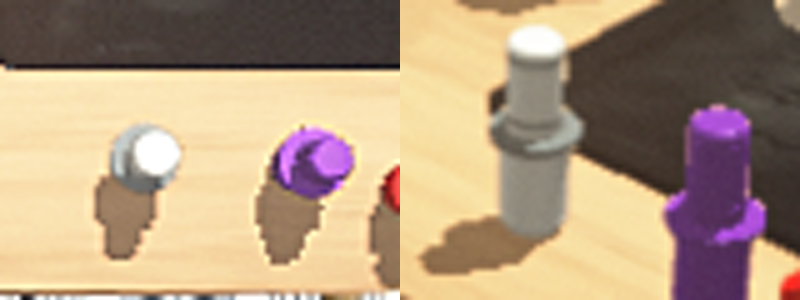

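The cartridge hasn't moved and is still upright. I'll retry, reading the state at each step and taking a picture while gripped.

```bash
python3 - <<'E'
from h import *
x,y=.4995,-.2707
def p(t):
    s=r.read_state();print(t,round(s["time_s"],2),s["eef_pos"].round(4) if hasattr(s["eef_pos"],"round") else s["eef_pos"],round(s["grip_width"],4),round(s["grip_force"],1),np.round(s["contact_force"],1))
command_gripper(.06,60)
r.move_straight([x,y,.15],speed=.3);p("above")
print(r.move_straight([x,y,.089],speed=.1,max_force=10));p("down")
command_gripper(0.0,60);p("closed")
im,d=optics.get_image("top");im2,d2=optics.get_image("scene")
a=cv2.resize(im[200:280,310:400,::-1],None,fx=4,fy=4,interpolation=cv2.INTER_CUBIC)
c=cv2.resize(im2[200:280,270:360,::-1],None,fx=4,fy=4,interpolation=cv2.INTER_CUBIC)
cv2.imwrite("pics/grip.png",np.hstack([a,c]))
p("end")
E
```

```text
above 9.16 [ 0.4997 -0.2695  0.1502] 0.0599 0.0 [-0.4  0.   0.5]
False
down 9.92 [ 0.4999 -0.2707  0.0895] 0.0602 0.0 [-1.5  0.3  0.2]
closed 10.52 [ 0.5004 -0.2716  0.0911] -0.0 4.9 [-1.   0.5  9.6]
end 10.62 [ 0.5004 -0.2716  0.0911] 0.0 4.9 [-1.1  0.2 10.7]
```

View pics/grip.png

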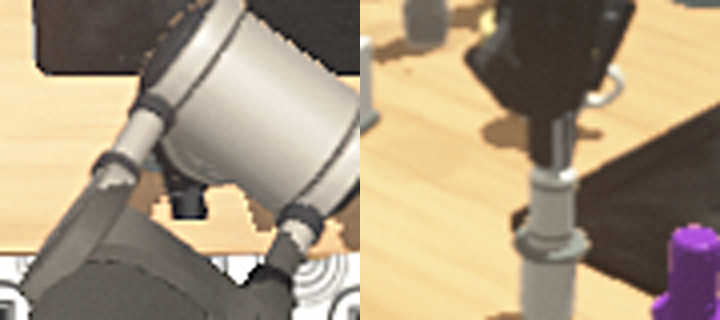

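Shut fingers appear at or above the top of the grip (row ~170 of the right crop), with 10 N upward. I'll use depth to see where the fingertips really are.

```bash
python3 - <<'E'
from h import *
print(r.tip_extent)
im,d=optics.get_image("scene");Q=cloud("scene",d)
for v in range(222,266,3):
    for u in (403//4+270-0,):
        pass
    row=[]
    for u in (404,):pass
    us=range(270+165//4,270+225//4,3)
    print(v,[(u,*(Q[v,u]*1000).round().astype(int),int(im[v,u].mean())) for u in us if d[v,u]>0])
s=r.read_state();print(s["eef_pos"],s["eef_rot"],s["joint_positions"])
E
```

```text
0.025
222 [(311, np.int64(463), np.int64(-286), np.int64(172), 52), (314, np.int64(498), np.int64(-264), np.int64(152), 51), (317, np.int64(485), np.int64(-285), np.int64(164), 54), (320, np.int64(493), np.int64(-287), np.int64(162), 51), (323, np.int64(505), np.int64(-286), np.int64(157), 51)]
225 [(311, np.int64(465), np.int64(-284), np.int64(163), 53), (314, np.int64(474), np.int64(-285), np.int64(160), 56), (317, np.int64(487), np.int64(-283), np.int64(155), 51), (320, np.int64(495), np.int64(-285), np.int64(153), 52), (323, np.int64(503), np.int64(-287), np.int64(151), 51)]
228 [(311, np.int64(466), np.int64(-283), np.int64(155), 58), (314, np.int64(475), np.int64(-284), np.int64(152), 53), (317, np.int64(484), np.int64(-286), np.int64(149), 53), (320, np.int64(501), np.int64(-280), np.int64(142), 54), (323, np.int64(515), np.int64(-278), np.int64(136), 86)]
231 [(311, np.int64(486), np.int64(-266), np.int64(135), 95), (314, np.int64(484), np.int64(-277), np.int64(139), 55), (317, np.int64(493), np.int64(-278), np.int64(136), 56), (320, np.int64(498), np.int64(-283), np.int64(13
[... 2753 characters left out ...]
490), np.int64(-273), np.int64(55), 134), (317, np.int64(491), np.int64(-281), np.int64(58), 132), (320, np.int64(498), np.int64(-285), np.int64(57), 128), (323, np.int64(503), np.int64(-289), np.int64(56), 174)]
264 [(311, np.int64(478), np.int64(-274), np.int64(53), 104), (314, np.int64(481), np.int64(-281), np.int64(54), 82), (317, np.int64(482), np.int64(-289), np.int64(57), 131), (320, np.int64(491), np.int64(-291), np.int64(54), 136), (323, np.int64(498), np.int64(-294), np.int64(52), 110)]
[ 0.50037943 -0.2715726   0.09104384] [7.07134322e-01 7.07076743e-01 1.74645896e-04 1.87072569e-03] [-6.31715588e-01  5.47990044e-01  1.57308310e+00 -2.67767020e-04
  1.01676871e+00 -6.31493710e-01]
```

The fingertips really are at z≈0.104 with the TCP reported at 0.091, so the shut tips sit 12–13 mm behind the reported TCP, not 25 mm ahead. I'll correct for that by grasping about 36 mm lower.

```bash
python3 - <<'E'
from h import *
x,y=.4995,-.2707
def p(t):
    s=r.read_state();print(t,round(s["time_s"],2),np.round(s["eef_pos"],4),round(s["grip_width"],4),round(s["grip_force"],1),np.round(s["contact_force"],1))
r.move_straight([x,y,.11],speed=.15)
command_gripper(.07,60);p("open")
print(r.move_straight([x,y,.054],speed=.08,max_force=8));p("down")
command_gripper(0.0,60);p("closed")
s=r.read_state()
if s["grip_width"]>.02:
    r.move_straight([x,y,.17],speed=.15);r.hold(.2);p("lift")
    r.move_straight([*bay[2],.17],speed=.25);r.hold(.1);p("bay2")
    im,d=optics.get_image("scene");np.savez("hov.npz",im=im,d=d)
    cv2.imwrite("pics/hov2.png",cv2.resize(im[140:260,190:310,::-1],None,fx=4,fy=4,interpolation=cv2.INTER_CUBIC))
E
```

```text
open 11.62 [ 0.4995 -0.2707  0.11  ] 0.0701 0.0 [ 0.1 -0.5  0.6]
False
down 12.47 [ 0.4998 -0.2709  0.0544] 0.0702 0.0 [0.4 0.  0.4]
closed 12.94 [ 0.4996 -0.2709  0.0546] 0.0261 58.9 [-1.1  1.2  5. ]
lift 14.07 [ 0.4991 -0.2704  0.169 ] 0.0263 59.0 [-0.6 -0.1 -0.5]
bay2 15.73 [0.5502 0.0789 0.17  ] 0.0266 59.0 [ 0.7 -0.3 -1.8]
```

View pics/hov2.png

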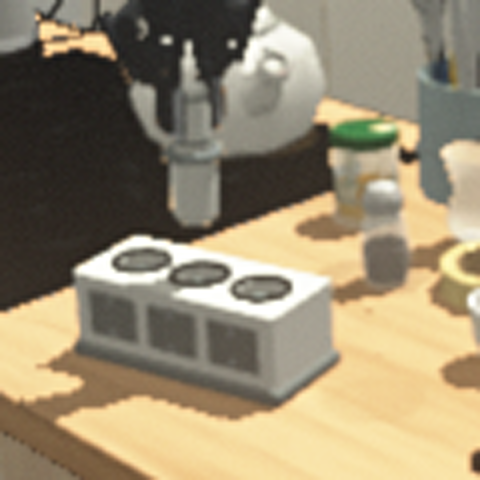

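The cartridge is held upright over the middle bay, its axis at crop column ~195 against ~200 for the ring centre. Now I'll feel in each bay under force guard.

```bash
cat >> h.py <<'E'
def p(t):
    s=r.read_state();print(t,round(s["time_s"],2),np.round(s["eef_pos"],4),round(s["grip_width"],4),round(s["grip_force"],1),np.round(s["contact_force"],1),flush=True);return s
def probe(i,xy=None):
    b=bay[i] if xy is None else xy
    st=r.move_straight([*b,.121],speed=.05,max_force=6); p(f"bay{i} mouth stop={st}")
    if st: return "mouth"
    st=r.move_straight([*b,.0745],speed=.02,max_force=14); s=p(f"bay{i} deep stop={st}")
    return "home" if s["eef_pos"][2]<.0795 else "short"
E
python3 - <<'E'
from h import *
print(probe(2))
E
```

```text
bay2 mouth stop=False 16.92 [0.5505 0.0799 0.1214] 0.0268 59.0 [-0.5 -0.  -1.6]
bay2 deep stop=True 18.32 [0.5503 0.0799 0.0926] 0.0262 59.7 [-1.1  0.7  4.8]
short
```

Bay 2 stopped at about 35 mm depth with negligible side force, so it holds a leftover. I'll lift out and try bay 3.

```bash
python3 - <<'E'
from h import *
r.move_straight([*bay[2],.145],speed=.1)
r.move_straight([*bay[3],.145],speed=.1)
r.hold(.1);p("over3")
print(probe(3))
E
```

```text
over3 19.8 [0.5636 0.0271 0.145 ] 0.0267 59.4 [-0.1 -0.5 -1.4]
bay3 mouth stop=False 20.43 [0.5638 0.0266 0.1209] 0.0263 59.4 [ 0.6  0.3 -1.6]
bay3 deep stop=False 22.91 [0.5641 0.0266 0.0756] 0.0269 60.6 [-2.4  0.3 10.8]
home
```

Bay 3 gave way to z=0.0756, with the collar on the ring at ~12 N. I'll release, retreat and check.

```bash
python3 - <<'E'
from h import *
command_gripper(.07); p("open")
x,y=bay[3]
r.move_straight([x,y,.2],speed=.12); r.reach([.4,.25,.3],q)
r.hold(.2);p("away")
im,d=optics.get_image("top");im2,d2=optics.get_image("scene")
Q=cloud("scene",d2);m=(abs(Q[...,0]-x)<.02)&(abs(Q[...,1]-y)<.025)&(Q[...,2]>.085)&(Q[...,2]<.2)
print(m.sum(),Q[m].max(0),np.median(Q[m],0))
a=cv2.resize(im[180:260,200:300,::-1],None,fx=4,fy=4);b=cv2.resize(im2[160:240,190:290,::-1],None,fx=4,fy=4)
cv2.imwrite("pics/done.png",np.hstack([a,b]))
E
```

```text
open 23.4 [0.5636 0.0266 0.0742] 0.0702 0.0 [0.1 1.  0.9]
away 25.93 [0.4006 0.2493 0.2994] 0.07 0.0 [ 0.   0.6 -0.6]
131 [0.57536    0.03384852 0.12755973] [0.556458   0.01645863 0.10994559]
```

View pics/done.png

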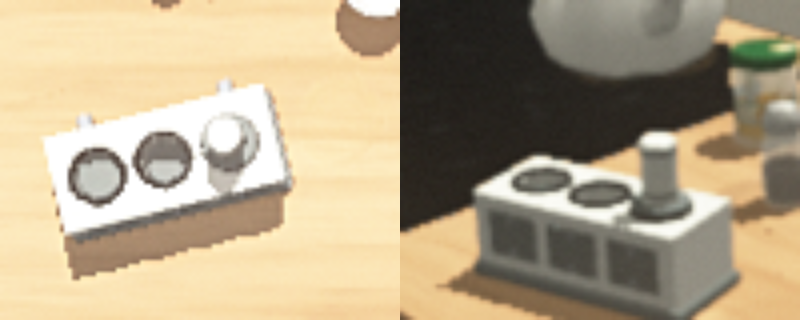

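The cartridge stands upright in bay 3 (crop ~(228,140) and ~(660,180)). Its collar is on the ring and its top is at about 0.127 m, against 0.126 m expected.

```bash
python3 -c "
from h import *
print(r.finish_job())"
```

```text
the job is handed in; nothing more can be done
None
```

The cartridge is fitted upright and fully home in bay 3, the clear one, then released and handed in at about 26 s of the 51 s; bay 2 stopped short at about 35 mm and bay 1 was not tried.

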